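# Pry the spring clip off a wheel axle with a hooked pick

## Robot

A 6-joint arm with a two-finger parallel gripper is mounted at the origin on the work surface. World frame = base frame: x ahead of the robot, y to its left, z up, the work surface at z = 0. Lengths are in mm, angles in rad, forces in N, time in s.
With the tool pointing down it reaches from about 350 to 975 mm from the base axis. Payload 7.1 kg.
Tool frame: the origin (TCP) lies on the front face of the gripper's body, between the roots of the fingers; the fingertips stand 80 mm ahead of it and the grasp point (between the pads) lies 61 mm ahead of it (env.tips_ahead is the distance from the TCP to the fingertips, in mm); z points along the fingers, y is the line along which they close (so a half turn about z gives the same grasp; the last joint's range is limited). The gripper opens to 88 mm and grips with 3 to 60 N. Pads are 20 mm wide; open, the fingers measure 115 mm over their backs; the gripper's body (75 mm by 178 mm) begins 61 mm behind the grasp point.
Start: joints at [-1.277, 0.423, 1.63, -0, 1.089, -0.019], TCP at [192.345, -594.65, 302.675] pointing down, gripper open.
Joint ranges: [-3, 3], [-0.9, 2.11], [0.09, 2.58], [-1.31, 4.45], [0.11, 2.69], [-2.54, 2.54]. Speed limits (rad/s): [2.39, 2.39, 3.01, 3.14, 3.14, 3.14].

## Interface

Orientations are given as a unit quaternion [x, y, z, w].
In Python, from station import env, set_gripper, viewer, workorder gives the robot as it stands. Calls block until the motion is done:
- env.reach(position, orientation): joint-space move of the TCP to a pose.
- env.move_l(position, rot=None, rate=150, f_stop=None): straight line of the TCP; rot=None keeps the orientation; rate is the mean speed in mm/s. With f_stop (N) it stops when the force on the tool has changed by that much, and returns True; else False.
- env.move_joints(angles): joint-space move.
- set_gripper(opening): finger opening in mm; the grip force is fixed at half the most; returns when the fingers have stopped.
- env.hold(seconds).
- env.ik(position, orientation): joint angles nearest the present ones, or None.
- env.read_state(): the state.
- viewer.camera(name): name is "scene" or "side" or "wrist"; returns the picture (420x560x3 uint8, blue, green, red); there is no depth.
- viewer.camera_params(name): a dict with "fx", "fy", "cx", "cy" (pixels), "pose" (4x4, takes a point from camera to world coordinates); the wrist camera has in their place "tool_from_camera" (4x4, takes a point from camera to tool coordinates, whose origin is the TCP and whose axes are the flange's). Camera axes: x right, y up, looking along -z (the intrinsics and any distortion apply to the point x, -y, -z); pixel columns grow to the right and rows downward; lengths in mm; the calibration is good to about 2 mm. A picture is of the moment at which its call begins: read the wrist's pose just before it. camera_params takes no time and is no camera call.
A pose or a line that the arm cannot do raises env.IKError and nothing moves.
- workorder.sign_off(): hands the job in; it is judged then, once.
The state is a dict: "time_s": time; "qpos": joint angles; "dq": joint speeds; "tau": joint torques, N m; "tool_pos": TCP position; "orientation": TCP orientation; "force": force on the tool from outside, world axes, zero at the start; "wrist_torque": the same for the moment, N m; "width": finger opening in mm; "grip_force": force on a finger pad.
Only numpy, scipy, OpenCV 4.12 (cv2) and the standard library are available. Lean on these libraries where they do the work, as an engineer would, in place of code of your own. Each camera call takes 0.05 s, during which the arm holds its last target. There are 200 camera calls.

## Task

The worn tilt wheel has to come off its axle: pick up the hooked pick, set its tip in the window behind the bow of the spring clip, lightly down on the wheel's face, and pry the clip gently out of the axle's groove, without digging the pick into the wheel or axle and without yanking the clip so that it flies away. Draw the clip right off the axle with the pick alone, not the fingers, and leave it lying on the wheel or close beside it. Then lay the pick flat on the bench top, clear of the wheel and its panel, and leave the other tools where they are.

Things in the scene. Friction and masses are not known exactly. Their poses are not given: they have to be found in the camera images.
- axle (a point): Upright steel stub axle, 20 mm in diameter, on which the tilt wheel lies flat. The point is on its centre line, level with the wheel's flat upper face, 66 mm above the bracket's origin. The groove (16 mm in diameter, 3 mm high) begins at this level; above it the axle's 20 mm head ends 10 mm above this point. z is up the axle. The axle does not move.
- bracket: Fixed: wooden panel 210 x 190 x 18 mm clamped to the bench on thin battens, steel plate, axle, wheel (100 mm in diameter; it can turn). Origin on the axle's centre line at the panel's underside, 1 to 13 mm above the bench; +x points to the panel edge with the clamp, 90 to 150 mm from the axle, 115 mm high. Wheel and axle mark if the pick presses on them with over 8 N.
- clip_mid (a point): Flat spring-steel clip, an open ring 38 mm in diameter, 2 mm thick, in the axle's groove and flat on the wheel's face; it can turn on the axle. The point is the ring's centre, 1 mm above the wheel's face. -x points to the middle of the closed bow, +x to the open mouth between the two sprung jaws, z up. It is off the axle once its centre is over 20 mm from the axle's.
- clip_bow (a point): Middle of the round inner edge of the clip's bow (4 mm wide), 15 mm from the ring's centre; axes as the clip's. Between it and the axle's head, 5 mm away towards +x, is a window open from above, 18 mm wide (y). Stiff with old grease, it is drawn level along -x at a few mm/s: the jaws spread and let go after 5 to 9 mm at about 8 to 14 N; faster takes more force (over 20 N is a yank) and lets it fly.
- pick_handle (a point): Hooked pick, 147 mm long, about 70 g, lying flat on the bench. The point is the centre of its black flat-sided handle, 100 mm long (x), 20 mm wide (y), 24 mm high (z), 12 mm above the bench. +x points to the hook, y across the flat sides, z up. A 4 mm steel shank runs from the handle to the hook, 1 mm above this point's level.
- pick_tip (a point): Very end (underside) of the pick's hook, a round-ended 3 mm wire bent square down from the shank; 95 mm ahead of and 11 mm below the handle's centre, 12 mm below the shank's centre line. Axes as the handle's. It slips up over the bow's round edge when pulled unless it rests on the wheel's face with a few newtons (3 to 5 N), kept up while pulling.
- chisel: Bystander: chisel with wooden handle, 300 mm long, lying on the bench; origin under the middle of the handle, x along it to the blade.
- mallet: Bystander: black rubber mallet; origin under its head (64 x 100 x 64 mm), its handle reaches 285 mm to the body's -x.
- screwdriver: Bystander: screwdriver, 205 mm long; origin under its black handle, x along it to the blade.
There are look-alikes about, which are no part of the job. Leave any blue look-alike of the part that bears pick_handle alone.

How it is judged:
By the outcome, as a careful person would: the job done as asked, in the order asked, and still so for the second after the job is handed in, with the robot touching nothing.
It also fails if it takes over 58 s, if anything falls off the work surface, if the arm or the gripper's body presses on something with over 40 N, if the wrist force passes 120 N, or if a joint passes its speed limit or range.

## Working session

There is one attempt and no reset: what is moved stays moved. The work goes in short steps, each a Python script; the robot and the scene stay as the last script left them, time stands still between calls to the robot, and variables do not carry over. Pictures are saved under pics/ and viewed, at most 10 in all, crops included, and the job is handed in when it is done.

```bash
ls; mkdir -p pics; python3 - <<'E'
from station import env,viewer
import cv2,numpy as np
for n in("scene","side"):
    cv2.imwrite(f"pics/{n}0.png",cv2.resize(viewer.camera(n),(800,600),interpolation=cv2.INTER_CUBIC))
    p=viewer.camera_params(n);print(n,{k:(np.round(v,3).tolist()) for k,v in p.items()})
print({k:np.round(v,3).tolist() for k,v in viewer.camera_params("wrist").items()})
print(env.read_state())
E
```

```text
pics
scene {'fx': 519.202, 'fy': 519.202, 'cx': 275.976, 'cy': 215.446, 'pose': [[-0.854, -0.424, 0.3, 820.824], [0.52, -0.69, 0.503, 647.705], [-0.006, 0.586, 0.81, 1101.722], [0.0, 0.0, 0.0, 1.0]]}
side {'fx': 481.362, 'fy': 481.362, 'cx': 275.165, 'cy': 204.877, 'pose': [[-0.819, 0.346, -0.458, -123.331], [-0.574, -0.478, 0.665, 865.294], [0.011, 0.807, 0.59, 826.729], [0.0, 0.0, 0.0, 1.0]]}
{'fx': 378.482, 'fy': 378.482, 'cx': 274.223, 'cy': 213.244, 'tool_from_camera': [[0.0, 0.971, 0.24, 65.449], [1.0, -0.0, -0.001, -1.194], [-0.001, 0.24, -0.971, -82.663], [0.0, 0.0, 0.0, 1.0]]}
{'time_s': 0.1, 'qpos': array([-1.27700855e+00,  4.23756049e-01,  1.63057900e+00, -1.07344082e-06,
        1.08859897e+00, -1.89855521e-02]), 'dq': array([-8.03398814e-05, -2.97919022e-03, -3.80978422e-03, -1.06661261e-03,
       -1.12959068e-03,  6.58818964e-04]), 'tau': array([ 4.91336618e-05, -5.45610201e+01, -2.74325716e+01,  6.45692926e-02,
        1.87697547e-02,  2.26588689e-06]), 'tool_pos': array([ 192.23519118, -594.3055713 ,  301.99816902]), 'orientation': array([ 9.87796246e-01,  1.55750203e-01, -9.23337149e-05, -6.64296433e-04]), 'force': array([-0.39375946,  0.19059965,  0.33039052]), 'wrist_torque': array([-0.01305035,  0.00781495, -0.01521214]), 'grip_force': 0.0, 'width': 87.72705479368304}
```

View pics/scene0.png

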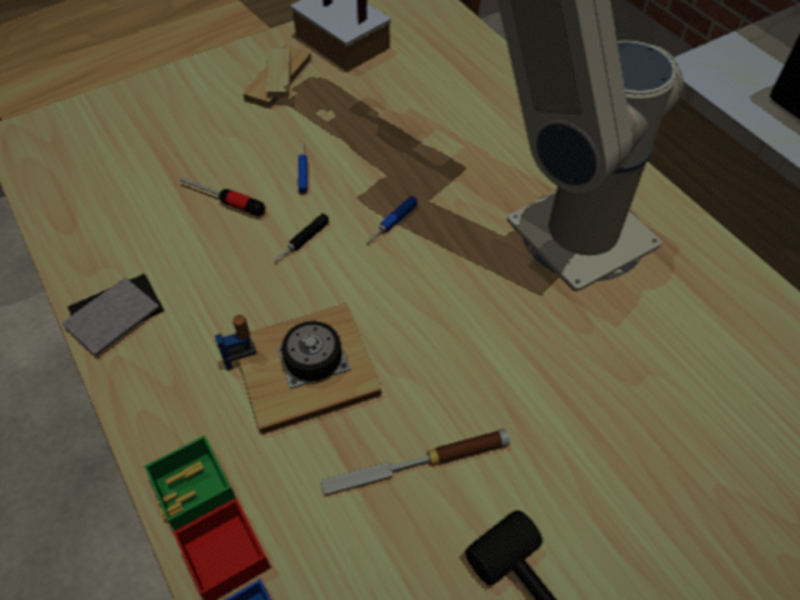

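View pics/side0.png

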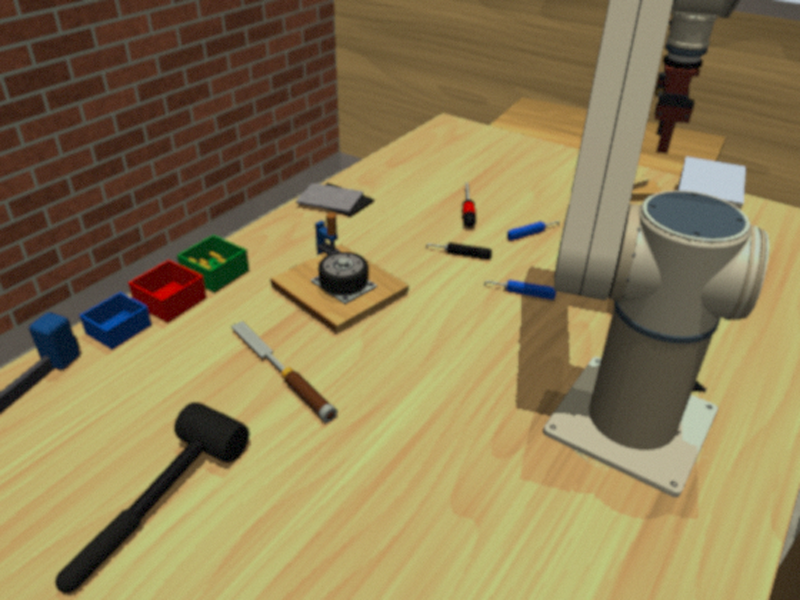

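The scene view (800x600) shows three pick-like tools: a black handle at (309,232) with its tip at (277,262), and blue ones at (303,172) and (400,213). The black one fits the description, and the blue ones are look-alikes. The axle is at about (312,342), the clamp at (238,340), and the red/black tool at (240,203) is the screwdriver. Next I convert these pixels to positions and look from the wrist.

```bash
cat > h.py <<'E'
from station import env,set_gripper,viewer,workorder
import cv2,numpy as np
from scipy.spatial.transform import Rotation as R
def ray(p,T,u,v,z):
    d=T[:3,:3]@np.array([(u-p['cx'])/p['fx'],-(v-p['cy'])/p['fy'],-1]); o=T[:3,3]
    return o+d*(z-o[2])/d[2]
def px(name,u,v,z,T=None):   # u,v in 560x420 pixels
    p=viewer.camera_params(name); return ray(p,np.array(p['pose']) if T is None else T,u,v,z)
def wristT(s):
    t=np.eye(4);t[:3,:3]=R.from_quat(s['orientation']).as_matrix();t[:3,3]=s['tool_pos']
    return t@np.array(viewer.camera_params('wrist')['tool_from_camera'])
def proj(p,T,X):
    c=np.linalg.inv(T)@np.append(X,1); return p['cx']+p['fx']*c[0]/-c[2],p['cy']-p['fy']*c[1]/-c[2]
def down(yaw):  # tool z down, tool x at yaw
    return (R.from_euler('z',yaw)*R.from_euler('x',np.pi)).as_quat()
def st(): return env.read_state()
E
python3 - <<'E'
from h import *
k=.7
for n,L in {'scene':[('hc',309,232,12),('he',327,217,12),('hf',290,247,12),('tip',277,262,5),('axle',312,342,80),('clamp',238,320,110)],'side':[('hc',469,251,12),('tip',428,247,5),('axle',344,262,80)]}.items():
    for a,u,v,z in L: print(n,a,px(n,u*k,v*k,z).round(0))
s=st();print(R.from_quat(s['orientation']).as_matrix().round(2))
E
```

```text
scene hc [ 464. -273.   12.]
scene he [ 415. -290.   12.]
scene hf [ 513. -258.   12.]
scene tip [ 549. -243.    5.]
scene axle [593.   1.  80.]
scene clamp [683. -81. 110.]
side hc [ 463. -277.   12.]
side tip [ 550. -247.    5.]
side axle [592.  -2.  80.]
[[ 0.95  0.31 -0.  ]
 [ 0.31 -0.95  0.  ]
 [ 0.   -0.   -1.  ]]
```

```bash
python3 - <<'E'
from h import *
for n,P in(('pick',[505,-260,230]),('wheel',[592,0,260])):
    env.reach(P,down(0.33)); env.hold(.15); s=st(); im=viewer.camera('wrist')
    np.save(f'pics/T_{n}.npy',wristT(s)); cv2.imwrite(f'pics/{n}_raw.png',im)
    print(n,s['time_s'],s['tool_pos'].round(1),s['qpos'].round(2))
    cv2.imwrite(f'pics/{n}1.png',cv2.resize(im,(800,600),interpolation=cv2.INTER_CUBIC) if n=='pick' else im)
E
```

```text
pick 1.9417 [ 504.7 -260.9  230.1] [-0.5   0.44  1.81 -0.    0.9   0.74]
wheel 3.2083 [591.8  -1.4 259.8] [-0.02  0.43  1.74 -0.    0.98  1.22]
```

View pics/pick1.png

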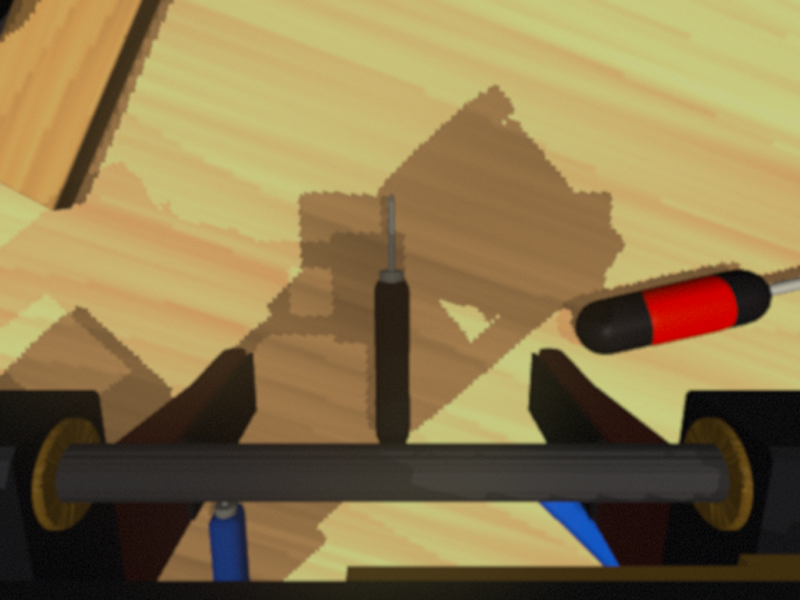

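View pics/wheel1.png

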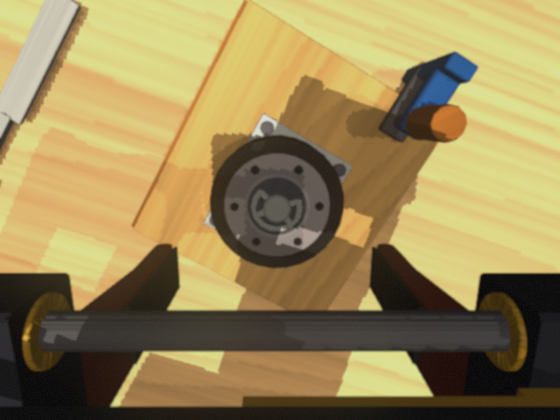

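The wrist view (800x600) confirms the black pick: tip at (391,198), handle front at (392,275). The bare-steel blue picks at the bottom are look-alikes. In the wheel view the axle is at (276,208) and the clamp is at upper right. I'll enlarge the clip area.

```bash
python3 - <<'E'
import cv2,numpy as np
im=cv2.imread('pics/wheel_raw.png')[170:250,226:326]
im=cv2.resize(im,None,fx=7,fy=7,interpolation=cv2.INTER_CUBIC)
cv2.imwrite('pics/wheel2.png',np.clip(255*(im/255.)**.55,0,255).astype('uint8'))
E
```

```text
(no output)
```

View pics/wheel2.png

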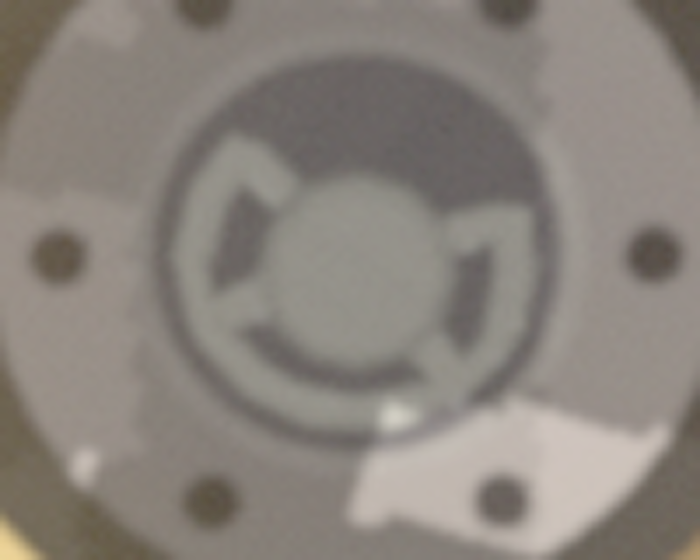

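Clip crop (7x, origin 226,170): axle head at (360,270). The jaw tips are at (290,185) and (455,235), so the mouth faces up and slightly right. The inner prongs are at (235,300) and (430,360), and the bow's inner edge is at about (330,392). Next step: compute positions, then grasp the pick near the front of its handle.

```bash
python3 - <<'E'
from h import *
p=viewer.camera_params('wrist');T=np.load('pics/T_wheel.npy')
c=lambda u,v,z:ray(p,T,226+u/7-.43,170+v/7-.43,z).round(1)
for b in(67,73,79):
    print(b,'axle',c(360,270,b+10),'ringL',c(175,250,b+2),'ringR',c(537,260,b+2),'bow out',c(328,434,b+2),'bow in',c(330,392,b+2))
a=c(290,185,75)-c(455,235,75);e=c(235,300,75)-c(430,360,75)
print('yaw',np.arctan2(a[1],a[0])-np.pi/2,np.arctan2(e[1],e[0])-np.pi/2)
T=np.load('pics/T_pick.npy')
g=lambda u,v,z:ray(p,T,u*.7-.15,v*.7-.15,z).round(1)
print('tipshank',g(391,196,15),'front',g(392,276,22),'f2',g(393,360,24),'rear',g(393,430,24))
print('w',g(376,360,24)-g(409,360,24))
E
```

```text
67 axle [595.3  -1.3  77. ] ringL [589.3  17.3  69. ] ringR [600.6 -19.3  69. ] bow out [575.3  -4.6  69. ] bow in [579.8  -3.3  69. ]
73 axle [596.6  -0.8  83. ] ringL [590.7  17.4  75. ] ringR [601.8 -18.5  75. ] bow out [577.  -4.  75.] bow in [581.4  -2.7  75. ]
79 axle [ 5.979e+02 -3.000e-01  8.900e+01] ringL [592.1  17.4  81. ] ringR [603.  -17.6  81. ] bow out [578.7  -3.4  81. ] bow in [583.1  -2.2  81. ]
yaw 0.02808250310443916 0.01877713559243155
tipshank [ 553.8 -242.6   15. ] front [ 513.6 -256.9   22. ] f2 [ 468.5 -272.9   24. ] rear [ 427.6 -286.8   24. ]
w [-6.  17.6  0. ]
```

```bash
python3 - <<'E'
from h import *
q=down(.337)
set_gripper(50)
env.reach([494.7,-263.4,150],q); env.move_l([494.7,-263.4,82.3],rate=80,f_stop=8)
s=st();print(s['tool_pos'],s['force'])
set_gripper(0); s=st();print('w',s['width'],s['grip_force'],s['time_s'],s['tool_pos'])
env.move_l([494.7,-263.4,180],rate=120)
y=.023;d=np.array([np.cos(y),np.sin(y),0])
P=np.array([596.2,-1,0])-(12.5+63)*d; P[2]=172
env.reach(P+[0,0,20],down(y)); env.move_l(P,rate=60); env.hold(.3); s=st();print(s['time_s'],s['tool_pos'],s['force'],s['width'],s['qpos'].round(2))
im=viewer.camera('wrist'); np.save('pics/T_h.npy',wristT(s)); cv2.imwrite('pics/h_raw.png',im)
p=viewer.camera_params('wrist'); t=R.from_quat(s['orientation']).as_matrix()@[63,0,81]+s['tool_pos']
u=proj(p,np.load('pics/T_h.npy'),t); print('tip px expected',u, t)
x0,y0=int(u[0])-65,int(u[1])-48;print(x0,y0)
c=cv2.resize(im[max(y0,0):y0+97,x0:x0+130],None,fx=6,fy=6,interpolation=cv2.INTER_CUBIC)
cv2.imwrite('pics/h1.png',np.clip(255*(c/255.)**.6,0,255).astype('uint8'))
E
```

```text
[ 494.94584274 -263.57880831   82.59211108] [-0.44418297 -0.3602922   0.11096152]
w 19.91418848222776 29.992508590221405 6.7417 [ 494.79418858 -263.46251415   82.50884002]
9.5167 [520.90855683  -2.69261032 172.27688856] [0.00957248 0.64591335 0.61056781] 19.693465850571993 [-0.03  0.47  1.94  0.    0.73  1.52]
tip px expected (np.float64(276.7571795379473), np.float64(124.71798819990174)) [583.9389335   -1.23912606  91.31356969]
211 76
```

View pics/h1.png

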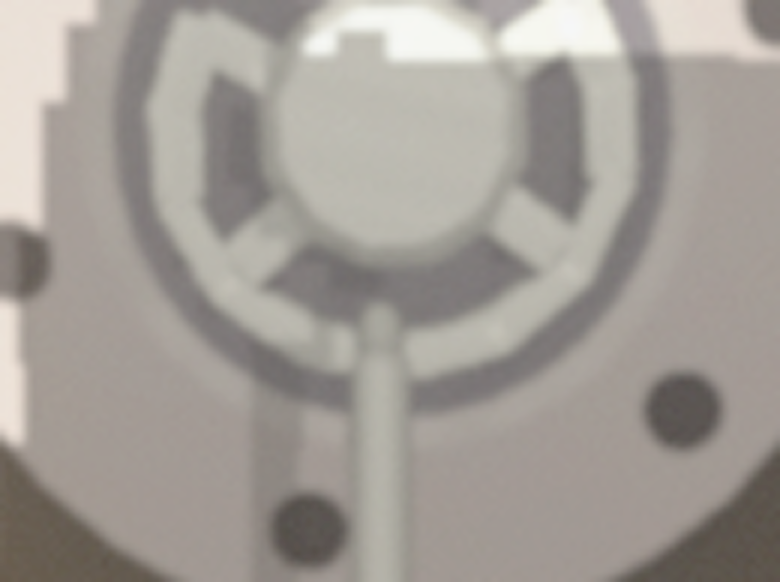

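The hover crop (6x, origin 211,76) shows the hook tip at (378,303) with its centre at about row 320. The head centre is at (394,131), the bow's inner edge at row 328 and outer edge at row 380, and the ring spans columns 150–637. The pick is straight, but the tip sits too near the bow, so I compute the correction.

```bash
python3 - <<'E'
from h import *
p=viewer.camera_params('wrist');T=np.load('pics/T_h.npy')
c=lambda u,v,z:ray(p,T,211+u/6-.42,76+v/6-.42,z).round(1)
print('tip',c(378,320,92.8),c(378,302,92.8))
for b in(69,75): print(b,'head',c(394,131,b+10),'headedge',c(394,262,b+9),'bowin',c(380,328,b+2),'bowout',c(380,380,b+2),'L',c(150,130,b+2),'R',c(637,130,b+2))
E
```

```text
tip [5.822e+02 1.000e-01 9.280e+01] [5.834e+02 1.000e-01 9.280e+01]
69 head [595.6  -0.8  79. ] headedge [586.2  -1.   78. ] bowin [ 5.811e+02 -1.000e-01  7.100e+01] bowout [ 5.771e+02 -2.000e-01  7.100e+01] L [595.7  18.1  71. ] R [596.6 -19.7  71. ]
75 head [595.3  -0.8  85. ] headedge [586.2  -1.   84. ] bowin [ 5.813e+02 -1.000e-01  7.700e+01] bowout [ 5.774e+02 -2.000e-01  7.700e+01] L [595.4  17.5  77. ] R [596.2 -19.   77. ]
```

```bash
python3 - <<'E'
from h import *
s=st();P=s['tool_pos']+[1.6,-1.0,0]; P[2]=157.5
r=env.move_l(P,rate=15,f_stop=2.5); env.hold(.3); s=st();print(r,s['time_s'],s['tool_pos'],s['force'])
im=viewer.camera('wrist'); np.save('pics/T_i.npy',wristT(s)); cv2.imwrite('pics/i_raw.png',im)
x0,y0=231,86
c=cv2.resize(im[y0:y0+72,x0:x0+96],None,fx=8,fy=8,interpolation=cv2.INTER_CUBIC)
cv2.imwrite('pics/i1.png',np.clip(255*(c/255.)**.6,0,255).astype('uint8'))
E
```

```text
False 10.9917 [522.44277844  -3.68032931 157.53191455] [ 0.17890793 -0.74038529 -0.81784138]
```

View pics/i1.png

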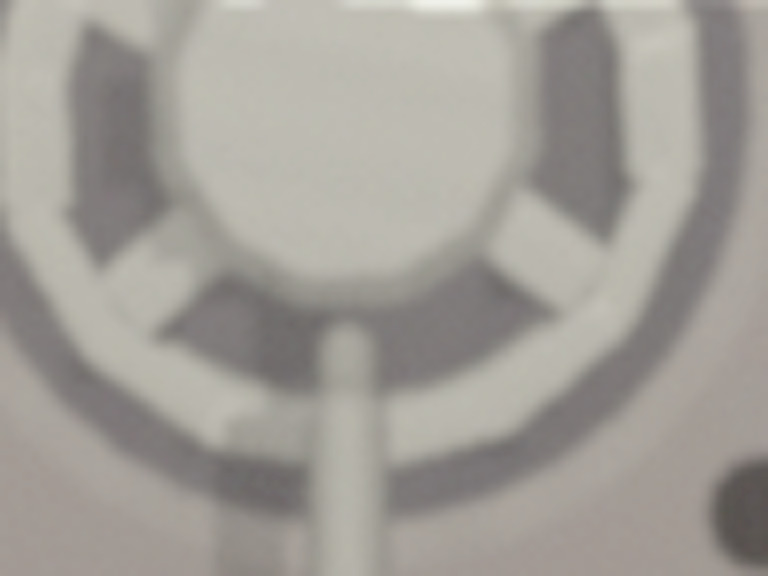

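The crop shows the tip (front edge at row 320, centre about 347) in the middle of the window, between the head edge at about row 303 and the bow's inner edge at about row 390. Next: descend to a light contact.

```bash
python3 - <<'E'
from h import *
f0=np.mean([st()['force'] for _ in range(3)],0); np.save('pics/f0.npy',f0)
P=st()['tool_pos'].copy(); P[2]=144
r=env.move_l(P,rate=5,f_stop=2.0); s=st();print(r,s['time_s'],s['tool_pos'],s['force']-f0)
for i in range(3):
    env.hold(.1); s=st();print(s['tool_pos'],s['force']-f0)
E
```

```text
True 12.2 [522.43581948  -3.6668571  153.28209779] [-0.47897134 -1.0675031   3.50063212]
[522.40951249  -3.68913853 153.2167133 ] [-0.86855083 -0.17574866  4.10771071]
[522.38686819  -3.6650651  153.18529756] [-0.3824874  -0.5380502   4.26120929]
[522.38206316  -3.68709158 153.13579552] [-0.32066133 -0.31487066  4.3505335 ]
```

```bash
cat > pull.py <<'E'
from h import *
def pull(n,step,rate,zc,x0=None,target=4.0,fxmax=17):
    f0=np.load('pics/f0.npy'); d=np.array([np.cos(.023),np.sin(.023),0]); s=st(); C=s['tool_pos'].copy(); C[2]=zc
    for i in range(n):
        C-=d*step; env.move_l(C,rate=rate); s=st(); f=s['force']-f0
        C[2]+=np.clip(.04*(f[2]-target),-.12,.12)
        print(i,round(s['time_s'],2),s['tool_pos'].round(2),'c',C[[0,2]].round(2),f.round(1),flush=True)
        if f[2]>7 or f[2]<1 or abs(f[0])>fxmax: print('STOP');break
    return C
E
python3 - <<'E'
from pull import *
pull(6,.4,2.5,st()['tool_pos'][2])
E
```

```text
0 12.75 [522.26  -3.71 153.23] c [521.98 153.14] [ 0.6 -1.2  4. ]
1 13.03 [521.8   -3.72 153.22] c [521.58 153.14] [ 0.9 -0.8  4.1]
2 13.32 [521.27  -3.71 153.2 ] c [521.18 153.16] [ 0.9 -2.2  4.4]
3 13.6 [520.98  -3.74 153.21] c [520.78 153.2 ] [ 2.7 -0.4  5. ]
4 13.88 [520.69  -3.75 153.29] c [520.38 153.17] [ 3.7 -0.6  3.3]
5 14.17 [520.45  -3.76 153.3 ] c [519.98 153.11] [ 4.5 -0.7  2.4]
```

```bash
sed -i "s/C=s\['tool_pos'\].copy(); C\[2\]=zc/C=s['tool_pos'].copy() if x0 is None else np.array(x0,float); C[2]=zc/; s/\.04\*(f\[2\]-target),-.12,.12/.08*(f[2]-target),-.2,.2/" pull.py
python3 - <<'E'
from pull import *
pull(8,.4,2.5,153.0,[519.98,-3.75,0],4.5)
E
```

```text
0 14.47 [520.36  -3.76 153.25] c [519.58 152.9 ] [ 4.9 -0.7  3.3]
1 14.75 [520.2   -3.78 153.23] c [519.18 152.74] [ 6.1 -0.7  2.5]
2 15.04 [519.98  -3.81 153.15] c [518.78 152.63] [ 6.6 -1.3  3.1]
3 15.33 [519.72  -3.81 153.11] c [518.38 152.64] [ 6.9 -0.8  4.6]
4 15.62 [519.53  -3.81 153.17] c [517.98 152.47] [ 7.5 -1.4  2.3]
5 15.91 [519.4   -3.84 153.08] c [517.58 152.37] [ 7.7 -1.8  3.3]
6 16.19 [519.08  -3.86 153.03] c [517.18 152.28] [ 7.4 -0.4  3.4]
7 16.48 [518.91  -3.87 153.02] c [516.78 152.19] [ 8.1 -1.5  3.4]
```

```bash
python3 - <<'E'
from pull import *
pull(12,.4,2.5,152.1,[516.78,-3.85,0],5)
E
```

```text
0 16.77 [518.77  -3.91 152.95] c [516.38 151.94] [ 9.5 -0.3  3. ]
1 17.07 [518.64  -3.93 152.88] c [515.98 151.79] [ 8.9 -1.9  3.2]
2 17.36 [518.53  -3.94 152.85] c [515.58 151.67] [ 9.9 -0.9  3.5]
3 17.65 [518.13  -3.91 152.79] c [515.18 151.61] [10.1  0.3  4.3]
4 17.93 [517.91  -3.87 152.76] c [514.78 151.54] [10.1 -0.1  4.1]
5 18.22 [517.38  -4.03 152.69] c [514.38 151.56] [ 9.  -0.8  5.3]
6 18.5 [517.11  -4.05 152.71] c [513.98 151.42] [ 9.7 -1.3  3.2]
7 18.79 [516.92  -4.05 152.66] c [513.58 151.37] [10.7 -1.5  4.3]
8 19.07 [515.76  -4.05 152.41] c [513.18 151.36] [ 7.9 -0.8  4.9]
9 19.36 [515.31  -4.05 152.39] c [512.78 151.37] [ 7.9 -0.5  5.1]
10 19.64 [513.36  -4.01 151.93] c [512.38 151.45] [ 3.1 -0.2  6. ]
11 19.93 [511.74  -3.97 151.44] c [511.98 151.49] [ 2.3 -1.   5.5]
```

```bash
python3 - <<'E'
from pull import *
C=pull(6,.5,4,151.5,[511.98,-3.97,0],4)
s=st();im=viewer.camera('wrist');cv2.imwrite('pics/j_raw.png',im)
c=cv2.resize(im[60:170,200:347],None,fx=5,fy=5,interpolation=cv2.INTER_CUBIC)
cv2.imwrite('pics/j1.png',np.clip(255*(c/255.)**.6,0,255).astype('uint8'))
E
```

```text
0 20.2 [511.07  -3.97 151.37] c [511.48 151.64] [ 1.9 -0.2  5.8]
1 20.48 [510.44  -3.98 151.45] c [510.98 151.8 ] [ 0.2 -1.7  6. ]
2 20.77 [510.01  -4.01 151.61] c [510.48 151.86] [ 0.3 -1.3  4.7]
3 21.04 [509.64  -4.   151.72] c [509.98 151.77] [ 0.9 -0.9  2.9]
4 21.32 [509.37  -4.01 151.72] c [509.48 151.76] [ 0.1 -1.   3.9]
5 21.59 [508.87  -4.02 151.73] c [508.98 151.76] [ 1.2 -0.9  3.9]
```

View pics/j1.png

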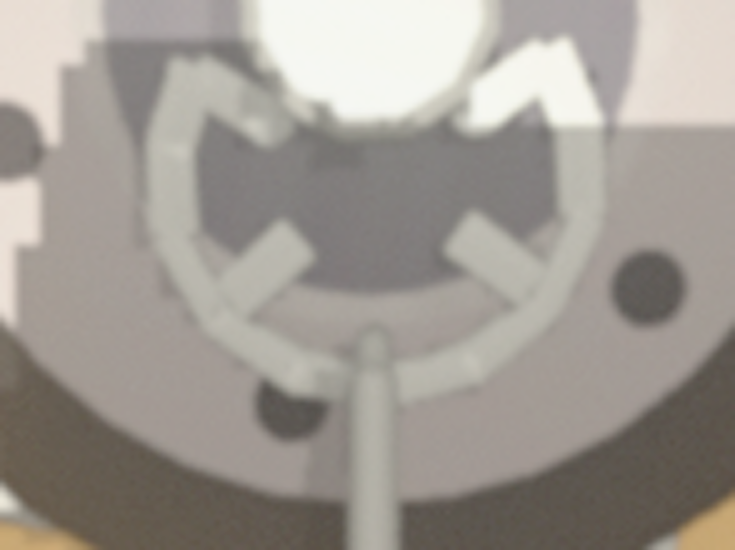

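The clip has let go of the groove. It lies on the wheel with the hook at (373,345) still inside the bow. I keep drawing gently until it is well off the axle.

```bash
python3 - <<'E'
from pull import *
C=pull(20,.75,6,151.76,[508.98,-4.02,0],3.5,8)
s=st();im=viewer.camera('wrist');cv2.imwrite('pics/k_raw.png',im)
c=cv2.resize(im[40:170,185:358],None,fx=4.5,fy=4.5,interpolation=cv2.INTER_CUBIC)
cv2.imwrite('pics/k1.png',np.clip(255*(c/255.)**.6,0,255).astype('uint8'))
E
```

```text
0 21.92 [508.03  -4.03 151.7 ] c [508.23 151.81] [-0.1 -1.1  4.2]
1 22.19 [507.25  -4.06 151.75] c [507.48 151.8 ] [ 0.1 -0.6  3.3]
2 22.47 [506.59  -4.08 151.77] c [506.73 151.78] [ 0.5 -0.8  3.2]
3 22.74 [505.89  -4.08 151.77] c [505.98 151.73] [-0.5 -1.4  2.9]
4 23.02 [505.17  -4.12 151.73] c [505.23 151.78] [ 0.2 -1.   4.1]
5 23.29 [504.32  -4.14 151.75] c [504.48 151.75] [-0.3 -1.2  3.2]
6 23.57 [503.62  -4.15 151.73] c [503.73 151.74] [-0.4 -1.2  3.4]
7 23.84 [502.88  -4.18 151.75] c [502.98 151.75] [ 0.4 -0.8  3.6]
8 24.12 [502.11  -4.18 151.75] c [502.23 151.78] [ 0.1 -0.4  3.8]
9 24.39 [501.33  -4.19 151.77] c [501.48 151.77] [-0.3 -1.4  3.4]
10 24.67 [500.61  -4.21 151.75] c [500.73 151.79] [-0.6 -0.8  3.8]
11 24.94 [499.81  -4.22 151.76] c [499.98 151.82] [ 0.2 -0.9  3.8]
12 25.22 [499.07  -4.24 151.8 ] c [499.23 151.83] [-0.5 -1.5  3.7]
13 25.49 [498.35  -4.27 151.8 ] c [498.48 151.78] [ 0.7 -0.7  2.8]
14 25.77 [497.64  -4.28 151.77] c [497.73 151.76] [ 0.1 -1.6  3.3]
15 26.04 [496.9   -4.29 151.74] c [496.98 151.75] [-0.  -1.1  3.4]
16 26.32 [496.15  -4.33 151.76] c [496.23 151.79] [ 0.2 -0.9  4. ]
17 26.59 [495.36  -4.33 151.81] c [495.48 151.78] [-0.5 -0.1  3.4]
18 26.87 [494.63  -4.34 151.77] c [494.73 151.73] [-0.6 -1.3  2.8]
19 27.14 [493.95  -4.37 151.76] c [493.98 151.7 ] [-0.6 -1.4  3.2]
```

View pics/k1.png

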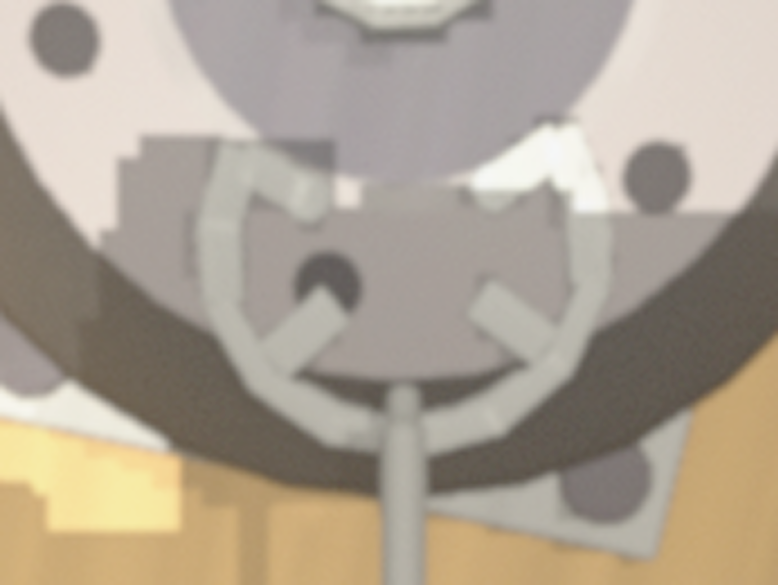

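The clip's centre is now about 26 mm from the axle and the clip is lying on the wheel. Next I unhook, lift, and lay the pick back at its original clear spot.

```bash
python3 - <<'E'
from h import *
P=st()['tool_pos'].copy()
P+= [1.8,0,.6]; env.move_l(P,rate=6)
P[2]+=12; env.move_l(P,rate=15)
P[2]=230; env.move_l(P,rate=80)
q=down(.337)
env.reach([494.7,-263.4,140],q); env.move_l([494.7,-263.4,95],rate=50); env.hold(.2)
r=env.move_l([494.7,-263.4,81.8],rate=10,f_stop=2.5); s=st();print(r,s['time_s'],s['tool_pos'],s['force'])
set_gripper(45); env.hold(.2); s=st();print(s['width'])
env.move_l([494.7,-263.4,200],rate=100)
env.reach([520,-150,330],down(.2)); env.hold(.2); print(st()['time_s'])
im=viewer.camera('wrist'); b=viewer.camera('scene')
b=cv2.resize(b[130:310,130:290],(533,600),interpolation=cv2.INTER_CUBIC)
cv2.imwrite('pics/end.png',b); cv2.imwrite('pics/endw.png',im)
E
```

```text
True 32.9083 [ 494.7710846  -263.37078868   83.65158603] [ 1.37170299 -0.63294995  3.99828374]
45.127288454829966
35.95
```

View pics/end.png

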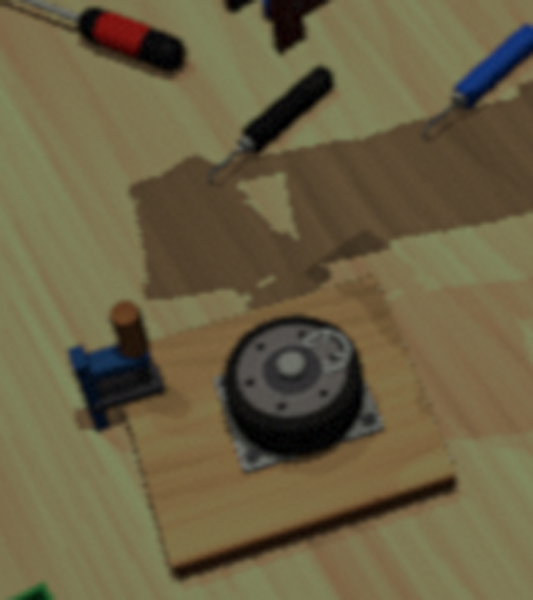

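The clip lies on the wheel at (328,348), off the axle at (292,362). The pick lies flat on the bench at (285,110), clear of the panel. Handing in.

```bash
python3 -c "
from h import *
print(workorder.sign_off())"
```

```text
the job is handed in; nothing more can be done
None
```

The job is handed in after about 36 s of robot time: the clip was drawn off the axle with the pick alone and lies on the wheel, the pick lies flat on the bench clear of the panel, and the other tools were not touched.

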